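# File the box from the turntable

### The arm

A 6-joint arm with a two-finger parallel gripper is mounted at the origin on a cart in front of the work surface, level with it; the furniture and walls round the work are solid. World frame = base frame: x ahead of the robot, y to its left, z up, the work surface at z = 0. Lengths are in m, angles in degrees, forces in N, time in s.
With the tool pointing down it reaches from about 0.375 to 0.9 m from the base axis. Payload 3.1 kg.
Tool frame: the origin (TCP) lies on the centre line of the jaws, within the pads' length; the fingertips stand finger_overhang ahead of it and the grasp point (between the pads) lies 5 mm behind it (finger_overhang is the distance from the TCP to the fingertips, in m); z points along the fingers, y is the line along which they close (so a half turn about z gives the same grasp; the last joint's range is limited). The gripper opens to 87 mm and grips with 3 to 60 N. Pads are 19 mm wide; open, the fingers measure 117 mm over their backs; the gripper's body (75 mm by 190 mm) begins 51 mm behind the grasp point.
Start: joints at [57.668, 30.224, 82.088, -0, 67.689, -10.227], TCP at [0.235, 0.579, 0.237] pointing down, gripper open.
Joint ranges: [-176.69, 176.69], [-43.24, 126.21], [12.49, 139.97], [-82, 262], [0, 151.66], [-163.58, 163.58]. Speed limits (degrees/s): [159.86, 159.86, 180, 180, 180, 180].

### API

Orientations are given as a 3x3 rotation matrix whose columns are the frame's x, y, z axes.
In Python, from rig import read_state, capture, calibration, hand_in, finger_overhang gives the robot as it stands.
- The arm moves only by the tool send_rows, never from a script. Its argument "plan" is a list of rows, each a list of 5 numbers: the closure in counts, from 0 (fully open) to 255 (shut), then the shift along the tool's x, y, z in m, then the turn about the tool's z in rad. A call has 1 to 20 rows; each row shifts and turns the commanded pose from where the row before left it, along the tool's axes as they then stand; what a row does not reach is not made up. A row lasts 1/12 s, in which the tool goes at most 41.7 mm and 7.16 degrees, less where a joint would pass 70% of its speed; a pose out of reach is approached as far as the arm can. A call is refused whole if a number of a shift passes 0.0417 or a number of a turn 0.125, either way. A call with a gripper value outside its range is refused whole. The fingers move at their own pace and stop on an object; the grip force is fixed at half the most. Time passes only in rows, so rows that do not move let the fingers close. It gives the time, the measured TCP pose, the force, the opening and the grip force at its end, in the units of the state.
- read_state(): the state, without advancing time (a new reading comes with each control period).
- capture(name): name is "scene" or "top" or "wrist"; returns (picture, depth): 420x560x3 uint8, blue, green, red; 420x560 float32, m along the optical axis (not along the pixel's ray), 0 where there is no reading.
- calibration(name): a dict with "fx", "fy", "cx", "cy" (pixels), "xyz" and "rotation" of the camera in the world. Camera axes: x right, y down, z forward; pixel columns grow to the right and rows downward; lengths in m; the calibration is good to about 2 mm. The wrist camera is an equidistant fisheye: a pixel r from the principal point sees the ray r / f radians off the axis. A picture is of the moment at which its call begins: read the wrist's pose just before it. calibration takes no time and is no camera call; for the wrist camera it gives the pose at the moment of the call.
- hand_in(): hands the job in; it is judged then, once.
The state is a dict: "time_s": time; "joint_positions": joint angles; "qvel": joint speeds; "tau": joint torques, N m; "position": TCP position; "tcp_rot": TCP orientation; "force": force on the tool from outside, world axes, zero at the start; "moment": the same for the moment, N m; "opening": opening from 0.0 (shut) to 1.0 (fully open); "grasp_force": force on a finger pad.
Only numpy, scipy, OpenCV 4.12 (cv2) and the standard library are available. Lean on these libraries where they do the work, as an engineer would, in place of code of your own. Each camera call takes 0.05 s, during which the arm holds its last target. There are 200 camera calls.

### The job

Lift the upright blue box out of its bay on the free-spinning turntable, stand it on the bare desk and let go so that you can take it again the other way (by its broad faces), then file it in the plywood stand: upright between the cheeks, in front of the box already there. Keep the tin and the black tape roll on the turntable, and leave the marker and pliers where they lie.

Things in the scene. Friction and masses are not known exactly. Their poses are not given: they have to be found in the camera images.
- tuner_box_center (a point): centre of the loose blue card box (180 g, give or take a third) standing on its short end: 30 mm thick, 66 wide, 96 high. Frame: z up, x through the thickness (normal to the broad faces), y along the width. In the turntable's bay its width lies along a radius, its centre 68 mm from the axis, 78 mm above the desk; its narrow edges are free, with 30 mm of clear disc past the inner one.
- turntable_top (a point): centre of the top of the plywood turntable disc, 220 mm across, 30 mm above the desk; turns freely (light bearing drag), at rest at the start. This frame does not turn with the disc; its y points from the axis to where the bay is at the start. The desk between the turntable and the stand, round x = 0.455 m, y = 0.08 m, is always bare (at least 50 mm all round).
- flux_tin: round tin 52 mm across, 19 mm high, loose on the turntable 65 mm from its axis; origin at the centre of its underside. Bystander.
- tape_black: roll of black tape lying flat, 62 mm across, 19 mm high, loose on the turntable 65 mm from its axis; origin at the centre of its underside. Bystander.
- box_stand: plywood stand fixed to the desk; origin: centre of its underside. Base plate 160 (x) by 96 mm (y), 5 thick. Two cheeks along x, inner faces at y = +-40.5 mm, tops 106 mm above the desk; open in front (-x) and above. An identical box is fixed in it at x = +43 to +73 mm. The loose box goes in front in the same attitude: width along y, centre about x = -25, y = 0, z = 53 mm.
- marker: marker pen lying on the desk between the turntable and the vice, 135 mm long, 16 mm thick, origin at its middle. Bystander.
- pliers: pliers lying on the desk behind the work, 150 mm long, 11 mm thick, origin at their middle. Bystander.
- turntable (a joint): turn of the disc about its vertical axis, rad, 0 at the start; moves at a touch. The bay on it: two upright aluminium plates, one before each broad face of the box, about 4 mm off it, 4 mm thick, 54 mm long (the box sticks out 6 mm past them at each narrow edge); they rise 8 mm above the box's top, to 134 mm above the desk.
Things that resemble listed ones, but are neither listed nor needed, are in the scene too. Leave any yellow look-alike of the part that bears tuner_box_center alone.

How it is judged:
By the outcome, as a careful person would: the job done as asked, in the order asked, and still so for the second after the job is handed in, with the robot touching nothing.
It also fails if it takes over 64 s, if anything falls off the work surface, if the arm or the gripper's body presses on something with over 40 N, if the wrist force passes 120 N, or if a joint passes its speed limit or range.

## Working session

There is one attempt and no reset: what is moved stays moved. The work goes in short steps, Python scripts to look and compute and a tool call to move; the robot and the scene stay as the last step left them, time stands still between calls to the robot, and variables do not carry over. Pictures are saved under pics/ and viewed, at most 10 in all, crops included, and the job is handed in when it is done.

Besides the shell and the picture viewer there is one more tool, called in YAML: its name, and indented under it one key for each argument. send_rows: Moves the arm, as the interface text tells. Its arguments: {"type":"object","properties":{"plan":{"type":"array","items":{"type":"array","items":{"type":"number"}}}},"required":["plan"]}

```bash
ls; mkdir -p pics; python3 - <<'E'
from rig import *
import cv2,numpy as np
s=read_state()
for k in ("time_s","position","tcp_rot","opening","force"):print(k,s[k])
print(finger_overhang)
for n in ("scene","top"):
    c=calibration(n);print(n,c)
    p,d=capture(n);cv2.imwrite(f"pics/{n}0.png",p);np.save(f"{n}_d.npy",d)
E
```

```text
pics
time_s 0.0
position [0.23478306 0.57846967 0.23557558]
tcp_rot [[-9.26494432e-01  3.76306699e-01 -1.15555563e-03]
 [ 3.76308274e-01  9.26492735e-01 -1.81537950e-03]
 [ 3.87474425e-04 -2.11678414e-03 -9.99997685e-01]]
opening 1.001319679756674
force [ 0.00606161 -0.37170357  0.54518238]
0.014
scene {'fx': 390.0316215151131, 'fy': 390.0316215151131, 'cx': 284.425796606457, 'cy': 211.48085382365306, 'xyz': array([ 0.11694338, -0.41348514,  0.83550334]), 'rotation': array([[ 0.6206044 , -0.60374412,  0.5003431 ],
       [-0.78406796, -0.47018977,  0.40516541],
       [-0.00936003, -0.64375043, -0.76517826]])}
top {'fx': 437.8610881660683, 'fy': 437.8610881660683, 'cx': 268.416155982, 'cy': 213.7336375128936, 'xyz': array([0.4119901 , 0.01435493, 1.1442168 ]), 'rotation': array([[ 0.03025917, -0.97736669,  0.20937703],
       [-0.99954152, -0.02936565,  0.00737565],
       [-0.00106023, -0.20950422, -0.97780717]])}
```

View pics/scene0.png

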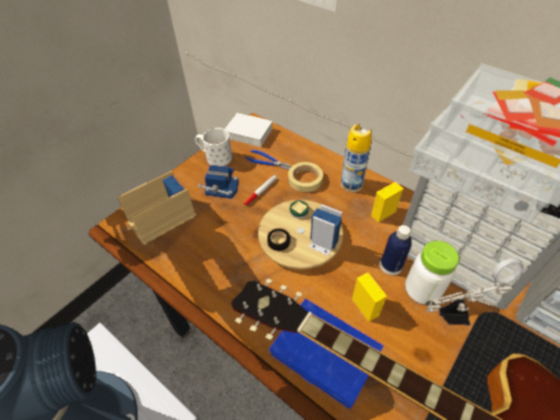

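View pics/top0.png

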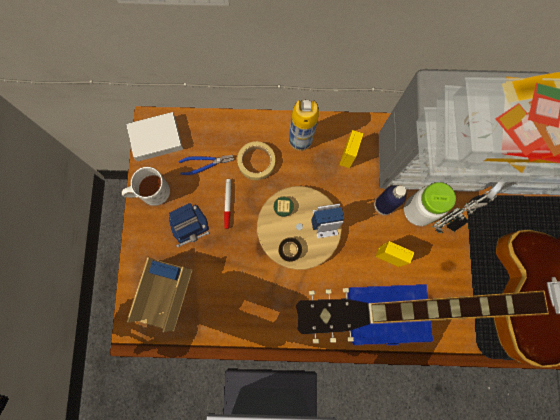

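Candidates: the blue box in the bay (scene 325,228 / top 328,216), the fixed blue box in the stand (scene 175,188 / top 165,270), and yellow look-alikes (scene 388,202 and 369,297). The description fits the bay one. I'll check it in a close crop.

```bash
cat > h.py <<'E'
import numpy as np,cv2
from rig import *
def ray(c,uv):
    uv=np.atleast_2d(np.float64(uv)); d=np.c_[(uv[:,0]-c['cx'])/c['fx'],(uv[:,1]-c['cy'])/c['fy'],np.ones(len(uv))]
    return d@np.array(c['rotation']).T
def plane(c,uv,z):
    d=ray(c,uv); return c['xyz']+d*((z-c['xyz'][2])/d[:,2:])
def cloud(c,d):
    v,u=np.mgrid[:d.shape[0],:d.shape[1]]
    r=ray(c,np.c_[u.ravel(),v.ravel()]); return (c['xyz']+r*d.reshape(-1,1)).reshape(*d.shape,3)
def tri(c1,p1,c2,p2):
    a,b=ray(c1,p1)[0],ray(c2,p2)[0]; o=c2['xyz']-c1['xyz']
    t=np.linalg.lstsq(np.c_[a,-b],o,rcond=None)[0]
    q1,q2=c1['xyz']+a*t[0],c2['xyz']+b*t[1]; return (q1+q2)/2,np.linalg.norm(q1-q2)
E
python3 - <<'E'
from h import *
t=cv2.imread('pics/top0.png');s=cv2.imread('pics/scene0.png')
f=lambda im,x,y,w,h:cv2.resize(im[y:y+h,x:x+w],(400,300),interpolation=cv2.INTER_CUBIC)
cv2.imwrite('pics/crop0.png',np.vstack([np.hstack([f(t,250,175,100,75),f(s,270,190,100,75)]),np.hstack([f(t,110,250,120,90),f(s,110,165,120,90)])]))
for n in('top','scene'):
    c=calibration(n);P=cloud(c,np.load(n+'_d.npy'));im=cv2.imread(f'pics/{n}0.png')
    hsv=cv2.cvtColor(im,cv2.COLOR_BGR2HSV)
    ok=np.load(n+'_d.npy')>0
    # disc: rough region & height
    m=ok&(abs(P[...,2]-.03)<.008)&(np.hypot(P[...,0]-.42,P[...,1]+.06)<.2)&(hsv[...,2]>120)
    m=cv2.morphologyEx(m.astype(np.uint8),cv2.MORPH_OPEN,np.ones((3,3)))
    k=max(cv2.findContours(m,0,2)[0],key=cv2.contourArea)
    h=cv2.convexHull(k)[:,0]; W=plane(c,h,.03)
    (x,y),r=cv2.minEnclosingCircle(W[:,:2].astype(np.float32));print(n,'disc',x,y,r, 'z',np.median(P[...,2][m>0]))
    b=ok&(P[...,2]>.11)&(P[...,2]<.15)&(np.hypot(P[...,0]-x,P[...,1]-y)<.12)
    q=P[b];print('bay top pts',len(q),np.percentile(q[:,2],[5,50,95]))
    for hb in((.115,.13),(.13,.15)):
        qq=q[(q[:,2]>hb[0])&(q[:,2]<hb[1])]
        print(hb,cv2.minAreaRect(qq[:,:2].astype(np.float32)) if len(qq)>3 else 0,len(qq))
E
```

```text
top disc 0.5883283615112305 -0.05777054652571678 0.10299661010503769 z 0.029571171771246352
bay top pts 521 [0.11475925 0.12473994 0.13388651]
(0.115, 0.13) ((0.6312382817268372, -0.12239204347133636), (0.04487520083785057, 0.06623172014951706), 10.506072044372559) 414
(0.13, 0.15) ((0.6324557662010193, -0.12364658713340759), (0.046397313475608826, 0.0526730976998806), 11.242671012878418) 77
scene disc 0.5851693153381348 -0.061376579105854034 0.10533789545297623 z 0.029953462133287645
bay top pts 556 [0.11384933 0.12503127 0.13377873]
(0.115, 0.13) ((0.6297381520271301, -0.12476944178342819), (0.04717355966567993, 0.06611140817403793), 10.099063873291016) 423
(0.13, 0.15) ((0.6295044422149658, -0.12676726281642914), (0.04911165311932564, 0.053483109921216965), 9.765580177307129) 94
```

View pics/crop0.png

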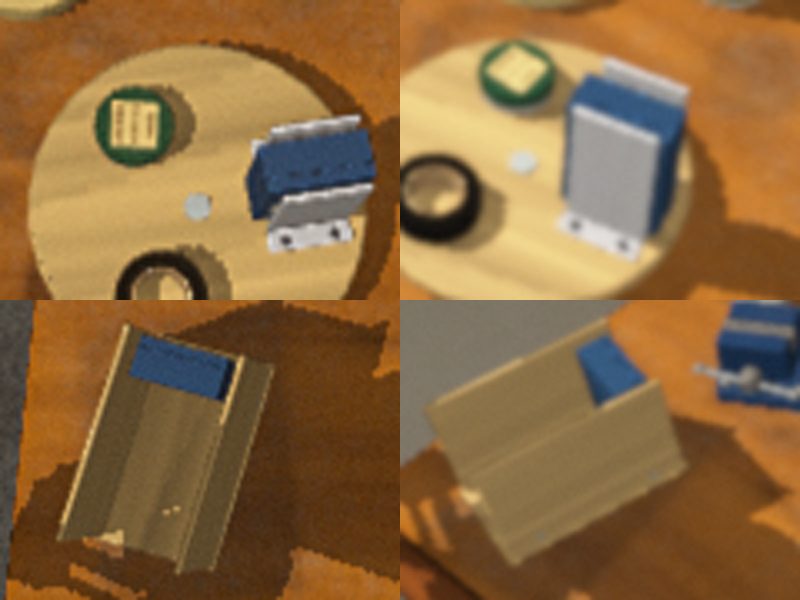

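The close crop confirms it: in the bay, a blue box between two grey plates, with the tin and tape roll on the disc and the hub at top ≈(299.5,226.7). In the stand, the fixed blue box sits at the back. Next: hub, box and stand numbers.

```bash
python3 - <<'E'
from h import *
ct,cs=calibration('top'),calibration('scene')
print('hub',tri(ct,(299.5,226.7),cs,(300.5,230.5)))
pt=[];
for n,c in(('top',ct),('scene',cs)):
    d=np.load(n+'_d.npy');P=cloud(c,d);im=cv2.imread(f'pics/{n}0.png');hsv=cv2.cvtColor(im,cv2.COLOR_BGR2HSV)
    blue=(hsv[...,0]>100)&(hsv[...,0]<125)&(hsv[...,1]>110)&(d>0)
    Z=P[...,2]
    for nm,ctr in(('bay',(.63,-.123)),('stand',(.5,.27))):
        m=blue&(Z>(.12 if nm=='bay' else .093))&(Z<.129)&(np.hypot(P[...,0]-ctr[0],P[...,1]-ctr[1])<(.06 if nm=='bay' else .12))
        q=P[m]; v,u=np.nonzero(m);print(n,nm,m.sum(),'z',np.median(q[:,2]),'c',q.mean(0),'uv',u.mean(),v.mean(),cv2.minAreaRect(q[:,:2].astype(np.float32)))
    m=(d>0)&(Z>.100)&(Z<.112)&~blue&(np.hypot(P[...,0]-.45,P[...,1]-.27)<.16)
    q=P[m];print(n,'cheek tops',m.sum(),np.median(q[:,2]),cv2.minAreaRect(q[:,:2].astype(np.float32)))
E
```

```text
hub (array([ 0.61928249, -0.05897004,  0.02860001]), np.float64(0.0007893139199007909))
top bay 297 z 0.12455263713955356 c [ 0.63113871 -0.12197508  0.12454605] uv 328.9191919191919 215.1851851851852 ((0.6307356357574463, -0.12190650403499603), (0.0277586430311203, 0.0646514967083931), 11.191826820373535)
top stand 316 z 0.10034827954709691 c [0.4919394  0.26715751 0.10022782] uv 163.4620253164557 269.8322784810127 ((0.49208933115005493, 0.2670983672142029), (0.06530430167913437, 0.027280675247311592), 76.0850830078125)
top cheek tops 359 0.10455979103091306 ((0.436801940202713, 0.2810908854007721), (0.09224803000688553, 0.15457835793495178), 76.69820404052734)
scene bay 180 z 0.12489266796686932 c [ 0.63170381 -0.12728522  0.12484738] uv 327.71666666666664 216.66666666666666 ((0.631382167339325, -0.12663155794143677), (0.023904871195554733, 0.06421607732772827), 5.003262519836426)
scene stand 168 z 0.10024950998390658 c [0.48895006 0.26526344 0.10003682] uv 172.28571428571428 184.74404761904762 ((0.48987463116645813, 0.266346275806427), (0.06071704626083374, 0.027232833206653595), 75.87681579589844)
scene cheek tops 361 0.10386553736618631 ((0.4346170127391815, 0.2787246108055115), (0.09469402581453323, 0.1537456214427948), 76.91484069824219)
```

```bash
python3 - <<'E'
from h import *
c=calibration('top');P=cloud(c,np.load('top_d.npy')).reshape(-1,3)
o=np.array([.631,-.1245]);u=np.array([.182,-.983]);w=np.array([.983,.182])
q=P[:,:2]-o;a=q@u;b=q@w
for lo in(-.12,-.06,0,.04,.06,.08,.1,.12,.14,.16):
    m=(a>lo)&(a<lo+.02)&(abs(b)<.1);print(lo,[round(float(P[m&(b>x)&(b<x+.04),2].max(initial=0)),3) for x in(-.1,-.06,-.02,.02,.06)])
c=calibration('wrist');print(c)
E
```

```text
-0.12 [0.051, 0.052, 0.034, 0.053, 0.053]
-0.06 [0.036, 0.035, 0.034, 0.035, 0.035]
0 [0.033, 0.135, 0.135, 0.136, 0.034]
0.04 [0.004, 0.007, 0.028, 0.004, 0.004]
0.06 [0.005, 0.005, 0.004, 0.004, 0.005]
0.08 [0.005, 0.004, 0.006, 0.006, 0.005]
0.1 [0.023, 0.01, 0.005, 0.004, 0.005]
0.12 [0.099, 0.005, 0.005, 0.004, 0.005]
0.14 [0.098, 0.004, 0.446, 0.444, 0.398]
0.16 [0.096, 0.006, 0.502, 0.5, 0.445]
{'fx': 325.19226210127806, 'fy': 325.19226210127806, 'cx': 278.4051826140354, 'cy': 210.9343264079734, 'xyz': array([0.15717416, 0.6112364 , 0.38271883]), 'rotation': array([[ 0.37653961,  0.88229312,  0.28244782],
       [ 0.9263964 , -0.35770148, -0.1176408 ],
       [-0.00276167,  0.30595506, -0.95204195]])}
```

send_rows:
  plan:
    - [0,0,0,0,-0.114]
    - [0,0,0,0,-0.114]
    - [0,0,0,0,-0.114]
    - [0,0,0,0,-0.114]
    - [0,0,0,0,-0.114]
    - [0,-0.013,-0.038,0,0]
    - [0,-0.013,-0.038,0,0]
    - [0,-0.013,-0.038,0,0]
    - [0,-0.013,-0.038,0,0]
    - [0,-0.013,-0.038,0,0]
    - [0,-0.013,-0.038,0,0]
    - [0,-0.013,-0.038,0,0]
    - [0,-0.013,-0.038,0,0]
    - [0,-0.013,-0.038,0,0]
    - [0,-0.013,-0.038,0,0]
    - [0,-0.013,-0.038,0,0]
    - [0,-0.013,-0.038,0,0]
    - [0,-0.013,-0.038,0,0]
    - [0,-0.013,-0.038,0,0]
    - [0,-0.013,-0.038,0,0]

```text
time_s: 1.77
position: [0.5316, 0.0525, 0.2363]
tcp_rot: [[-0.983, -0.183, -0.001], [-0.183, 0.983, 0.0], [0.001, 0.0, -1.0]]
force: [1.1, 0.4, -0.5]
opening: 1.001
grasp_force: 0.0
```

send_rows:
  plan:
    - [0,-0.013,-0.038,0,0]
    - [0,-0.013,-0.038,0,0]
    - [0,-0.013,-0.038,0,0]
    - [0,0,0,0,0]

```text
time_s: 2.1
position: [0.5949, -0.0578, 0.2364]
tcp_rot: [[-0.984, -0.178, 0.006], [-0.178, 0.984, -0.005], [-0.005, -0.005, -1.0]]
force: [0.3, 0.7, -0.5]
opening: 1.002
grasp_force: 0.0
```

```bash
cat > w.py <<'E'
import sys,pickle
from h import *
n=sys.argv[1]; c=calibration('wrist'); s=read_state(); p,d=capture('wrist')
cv2.imwrite(f'pics/{n}.png',p); pickle.dump((c,d,s['position']),open(n+'.pkl','wb')); print(s['time_s'],s['position'])
E
python3 w.py w1
```

```text
2.1 [ 0.59492646 -0.05781414  0.23641915]
```

send_rows:
  plan:
    - [0,-0.013,-0.038,0,0]
    - [0,-0.013,-0.038,0,0]
    - [0,0,0,0,0]
    - [0,0,0,0,0]

```text
time_s: 2.48
position: [0.6299, -0.1212, 0.2358]
tcp_rot: [[-0.983, -0.181, -0.001], [-0.181, 0.983, 0.001], [0.001, 0.001, -1.0]]
force: [0.3, 1.0, 0.1]
opening: 1.0
grasp_force: 0.0
```

```bash
python3 w.py w2; python3 -c "
import cv2,numpy as np
cv2.imwrite('pics/w12.png',np.hstack([cv2.resize(cv2.imread(f'pics/w{i}.png'),(400,300)) for i in(1,2)]))"
```

```text
2.4833 [ 0.62994078 -0.12117753  0.23578073]
```

View pics/w2.png

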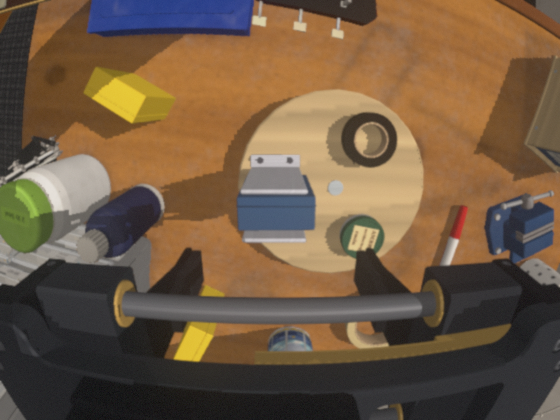

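The wrist view shows the bay box centred near (276,205) between plates at (275,175) and (275,237). Its width lies toward the hub at (335,187), and the fingers straddle it. Now to measure it from both wrist places.

```bash
cat >> h.py <<'E'
def fray(c,uv):
    uv=np.atleast_2d(np.float64(uv))-[c['cx'],c['cy']]; r=np.hypot(*uv.T); th=r/c['fx']
    d=np.c_[uv/np.maximum(r,1e-9)[:,None]*np.sin(th)[:,None],np.cos(th)]
    return d@np.array(c['rotation']).T
def fplane(c,uv,z):
    d=fray(c,uv); return c['xyz']+d*((z-c['xyz'][2])/d[:,2:])
def fcloud(c,d):
    v,u=np.mgrid[:d.shape[0],:d.shape[1]]; R=np.array(c['rotation'])
    r=fray(c,np.c_[u.ravel(),v.ravel()]); k=d.reshape(-1,1)/np.maximum(r@R[:,2:],.05)
    return (c['xyz']+r*k).reshape(*d.shape,3)
def ftri(c1,p1,c2,p2):
    a,b=fray(c1,p1)[0],fray(c2,p2)[0]
    t=np.linalg.lstsq(np.c_[a,-b],c2['xyz']-c1['xyz'],rcond=None)[0]
    q1,q2=c1['xyz']+a*t[0],c2['xyz']+b*t[1]; return (q1+q2)/2,np.linalg.norm(q1-q2)
E
python3 - <<'E'
from h import *
import pickle
cs=[];C=[]
for n in('w1','w2'):
    c,d,pos=pickle.load(open(n+'.pkl','rb'));im=cv2.imread(f'pics/{n}.png');hsv=cv2.cvtColor(im,cv2.COLOR_BGR2HSV);P=fcloud(c,d)
    near=(np.hypot(P[...,0]-.631,P[...,1]+.1245)<.06)&(d>0)
    m=near&(abs(P[...,2]-.126)<.005)&(hsv[...,0]>100)&(hsv[...,0]<125)&(hsv[...,1]>100)
    m=m.astype(np.uint8);k=max(cv2.findContours(m,0,2)[0],key=cv2.contourArea)
    W=fplane(c,k[:,0],.126);r=cv2.minAreaRect(W[:,:2].astype(np.float32))
    M=cv2.moments(m,True);uv=(M['m10']/M['m00'],M['m01']/M['m00']);C.append((c,uv))
    print(n,m.sum(),'z',np.median(P[...,2][m>0]),uv,r)
    g=near&(P[...,2]>.130)&(P[...,2]<.145);q=P[g];print(' plates',len(q),np.median(q[:,2]),cv2.minAreaRect(q[:,:2].astype(np.float32)))
    # hub
    h=(np.hypot(P[...,0]-.619,P[...,1]+.059)<.02)&(hsv[...,1]<60)&(hsv[...,2]>120);v,u=np.nonzero(h)
    if len(u):print(' hub',len(u),fplane(c,[(u.mean(),v.mean())],.031))
print('tri',ftri(*C[0],*C[1]))
E
```

```text
w1 2 z 0.12421753495426455 (208.0, 224.5) ((0.6179624199867249, -0.11727926880121231), (0.0, 0.0), 0.0)
 plates 461 0.1324694052710617 ((0.6311842203140259, -0.12465861439704895), (0.04637182876467705, 0.054220642894506454), 10.8998441696167)
 hub 187 [[ 0.61922243 -0.05780787  0.031     ]]
w2 14 z 0.12353811074986884 (254.57142857142858, 203.42857142857142) ((0.632363498210907, -0.13766489923000336), (0.0, 0.0), 0.0)
 plates 667 0.13242425679979614 ((0.6310523748397827, -0.12467587739229202), (0.04570242017507553, 0.05362766608595848), 10.597358703613281)
 hub 189 [[ 0.61939477 -0.0581969   0.031     ]]
tri (array([ 0.67300291, -0.14251474, -0.01856048]), np.float64(0.008219265277611538))
```

send_rows:
  plan:
    - [0,-0.0006,-0.0038,0,-0.004]
    - [0,0,0,0.03,0]
    - [0,0,0,0.035,0]
    - [0,0,0,0.035,0]
    - [0,0,0,0.025,0]
    - [0,0,0,0.015,0]
    - [0,0,0,0.003,0]
    - [0,0,0,0,0]

```text
time_s: 3.2
position: [0.63, -0.1225, 0.0926]
tcp_rot: [[-0.982, -0.189, -0.003], [-0.189, 0.982, 0.001], [0.003, 0.002, -1.0]]
force: [0.1, 0.4, 1.0]
opening: 1.001
grasp_force: 0.0
```

send_rows:
  plan:
    - [255,0,0,0,0]
    - [255,0,0,0,0]
    - [255,0,0,0,0]
    - [255,0,0,0,0]
    - [255,0,0,0,0]
    - [255,0,0,0,0]

```text
time_s: 3.7
position: [0.6318, -0.124, 0.0949]
tcp_rot: [[-0.982, -0.187, 0.002], [-0.187, 0.982, -0.0], [-0.002, -0.0, -1.0]]
force: [-0.5, 0.7, 5.2]
opening: 0.756
grasp_force: 30.0
```

send_rows:
  plan:
    - [255,0,0,-0.008,0]
    - [255,0,0,-0.015,0]
    - [255,0,0,-0.02,0]
    - [255,0,0,-0.025,0]
    - [255,0,0,-0.025,0]
    - [255,0,0,-0.025,0]
    - [255,0,0,-0.02,0]
    - [255,0,0,-0.012,0]
    - [255,0,0,0,0]
    - [255,0,0,0,0]

```text
time_s: 4.53
position: [0.631, -0.1242, 0.2438]
tcp_rot: [[-0.982, -0.187, 0.0], [-0.187, 0.982, -0.0], [-0.0, -0.001, -1.0]]
force: [-0.0, 0.3, -2.0]
opening: 0.756
grasp_force: 30.0
```

```bash
python3 w.py w3
```

```text
4.5333 [ 0.63104505 -0.12421903  0.24378711]
```

View pics/w3.png

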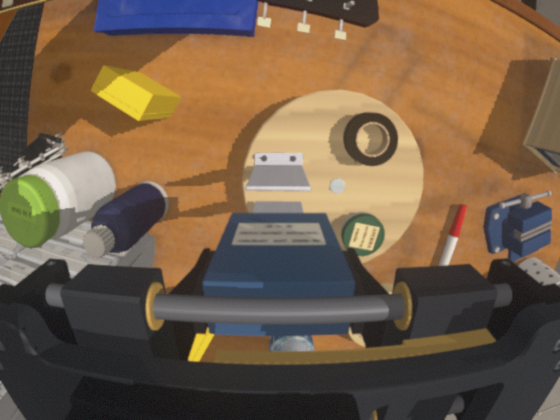

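The box is held upright, clear of the plates (bay empty at about (278,195)), and the tin and tape haven't moved. Carrying it to the bare desk.

send_rows:
  plan:
    - [255,0.0085,0.0146,0,0]
    - [255,0.0168,0.0292,0,0]
    - [255,0.0168,0.0292,0,0]
    - [255,0.0168,0.0292,0,0]
    - [255,0.0168,0.0292,0,0]
    - [255,0.0168,0.0292,0,0]
    - [255,0.0168,0.0292,0,0]
    - [255,0.0168,0.0292,0,0]
    - [255,0.0085,0.0146,0,0]
    - [255,0,0,0,0.105]
    - [255,0,0,0.02,0.105]
    - [255,0,0,0.03,0.105]
    - [255,0,0,0.03,0.105]
    - [255,0,0,0.03,0]
    - [255,0,0,0.03,0]
    - [255,0,0,0.02,0]
    - [255,0,0,0.01,0]
    - [255,0,0,0,0]

```text
time_s: 6.08
position: [0.4525, 0.0803, 0.0703]
tcp_rot: [[-0.973, 0.23, -0.008], [0.23, 0.973, 0.001], [0.008, -0.001, -1.0]]
force: [0.2, -0.5, -1.1]
opening: 0.759
grasp_force: 30.0
```

send_rows:
  plan:
    - [255,0,0,0.003,0]
    - [255,0,0,0,0]
    - [255,0,0,0,0]

```text
time_s: 6.33
position: [0.4557, 0.0802, 0.071]
tcp_rot: [[-0.973, 0.23, 0.001], [0.23, 0.973, -0.0], [-0.001, 0.0, -1.0]]
force: [-0.4, -0.9, -2.1]
opening: 0.756
grasp_force: 30.0
```

send_rows:
  plan:
    - [255,0,0,0.002,0]
    - [255,0,0,0,0]
    - [255,0,0,0,0]

```text
time_s: 6.58
position: [0.4556, 0.0802, 0.0691]
tcp_rot: [[-0.973, 0.23, 0.001], [0.23, 0.973, -0.0], [-0.001, 0.0, -1.0]]
force: [0.4, -0.1, -1.7]
opening: 0.76
grasp_force: 30.0
```

send_rows:
  plan:
    - [255,0,0,0.002,0]
    - [255,0,0,0,0]
    - [255,0,0,0,0]

```text
time_s: 6.83
position: [0.4553, 0.0802, 0.0666]
tcp_rot: [[-0.973, 0.23, 0.0], [0.23, 0.973, 0.0], [-0.0, 0.0, -1.0]]
force: [-0.7, 0.3, -2.5]
opening: 0.759
grasp_force: 30.0
```

send_rows:
  plan:
    - [255,0,0,0.002,0]
    - [255,0,0,0,0]
    - [255,0,0,0,0]

```text
time_s: 7.08
position: [0.4555, 0.0802, 0.0648]
tcp_rot: [[-0.973, 0.23, 0.001], [0.23, 0.973, 0.0], [-0.001, 0.0, -1.0]]
force: [-0.3, -0.1, 2.7]
opening: 0.755
grasp_force: 30.0
```

send_rows:
  plan:
    - [0,0,0,0,0]
    - [0,0,0,0,0]
    - [0,0,0,0,0]
    - [0,0,0,0,0]
    - [0,0,0,0,0]
    - [0,0,0,0,0]

```text
time_s: 7.58
position: [0.4553, 0.0802, 0.0645]
tcp_rot: [[-0.973, 0.23, -0.0], [0.23, 0.973, 0.0], [0.0, -0.0, -1.0]]
force: [-0.1, 0.2, -0.0]
opening: 0.993
grasp_force: 0.0
```

send_rows:
  plan:
    - [0,0,0,-0.015,0]
    - [0,0,0,-0.03,0]
    - [0,0,0,-0.035,0]
    - [0,0,0,-0.035,0]
    - [0,0,0,-0.015,0.121]
    - [0,0,0,0,0.121]
    - [0,0,0,0,0.121]
    - [0,0,0,0,0.121]
    - [0,0,0,0,0.121]
    - [0,0,0,0,0.121]
    - [0,0,0,0,0.121]
    - [0,0,0,0,0.121]
    - [0,0,0,0,0.121]
    - [0,0,0,0,0.121]
    - [0,0,0,0,0.121]
    - [0,0,0,0,0.121]
    - [0,0,0,0,0.119]
    - [0,0,0,0,0]

```text
time_s: 9.08
position: [0.4551, 0.0802, 0.1945]
tcp_rot: [[0.232, 0.973, -0.0], [0.973, -0.232, 0.0], [-0.0, -0.0, -1.0]]
force: [0.2, 1.0, 0.4]
opening: 1.002
grasp_force: 0.0
```

```bash
python3 w.py w4
```

```text
9.0833 [0.45508171 0.08022082 0.19446246]
```

View pics/w4.png

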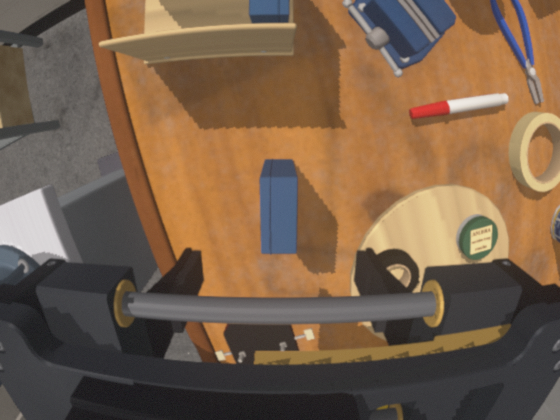

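The box stands upright on the desk at about (280,207), centred between the open fingers and square to them. A quick measurement before descending.

```bash
python3 - <<'E'
from h import *
import pickle
c,d,pos=pickle.load(open('w4.pkl','rb'));P=fcloud(c,d)
m=(d>0)&(abs(P[...,2]-.096)<.008)&(np.hypot(P[...,0]-.455,P[...,1]-.08)<.06)
q=P[m];print(m.sum(),np.median(q[:,2]),cv2.minAreaRect(q[:,:2].astype(np.float32)))
m=(d>0)&(P[...,2]>.098)&(P[...,2]<.112)&(np.hypot(P[...,0]-.4355,P[...,1]-.28)<.11)
q=P[m];print('stand',m.sum(),cv2.minAreaRect(q[:,:2].astype(np.float32)))
E
```

```text
2878 0.09379178255737848 ((0.4557383060455322, 0.08079325407743454), (0.06592671573162079, 0.030063817277550697), 76.2375717163086)
stand 2093 ((0.4289674162864685, 0.24844153225421906), (0.025717448443174362, 0.15526212751865387), 76.93653106689453)
```

send_rows:
  plan:
    - [0,0,0,0.02,0]
    - [0,0,0,0.035,0]
    - [0,0,0,0.035,0]
    - [0,0,0,0.02,0]
    - [0,0,0,0.01,0]
    - [0,0,0,0,0]
    - [255,0,0,0,0]
    - [255,0,0,0,0]
    - [255,0,0,0,0]
    - [255,0,0,0,0]
    - [255,0,0,0,0]
    - [255,0,0,0,0]
    - [255,0,0,0,0]
    - [255,0,0,0,0]
    - [255,0,0,0,0]
    - [255,0,0,0,0]

```text
time_s: 10.47
position: [0.4553, 0.0802, 0.0746]
tcp_rot: [[0.23, 0.973, -0.0], [0.973, -0.23, -0.0], [-0.0, -0.0, -1.0]]
force: [0.0, -0.4, 0.6]
opening: 0.344
grasp_force: 30.0
```

send_rows:
  plan:
    - [255,0,0,-0.01,0]
    - [255,0,0,-0.025,0]
    - [255,0,0,-0.035,0]
    - [255,0,0,-0.035,0]
    - [255,0,0,-0.035,0]
    - [255,0,0,-0.02,0]
    - [255,0.016,-0.0075,0,0]
    - [255,0.0316,-0.015,0,0]
    - [255,0.0316,-0.015,0,0]
    - [255,0.0316,-0.015,0,0]
    - [255,0.0316,-0.015,0,0]
    - [255,0.0316,-0.015,0,0]
    - [255,0.016,-0.0075,0,0]
    - [255,0,0,0,0]
    - [255,0,0,0,0]
    - [255,0,0,0,0]

```text
time_s: 11.8
position: [0.4109, 0.2851, 0.234]
tcp_rot: [[0.23, 0.973, -0.001], [0.973, -0.23, -0.001], [-0.002, -0.001, -1.0]]
force: [1.0, -0.3, -2.1]
opening: 0.343
grasp_force: 30.0
```

```bash
python3 w.py w5; python3 - <<'E'
from h import *
import pickle
c,d,pos=pickle.load(open('w5.pkl','rb'));P=fcloud(c,d)
q=P[d>0];ex=np.array([.973,-.231]);ey=np.array([.231,.973])
L=q[:,:2]-[.4357,.280];a=L@ex;b=L@ey
m=(q[:,2]>.09)&(q[:,2]<.115)&(abs(a)<.1)&(abs(b)<.07)
for nm,mm in(('ycheek+',m&(b>.036)),('ycheek-',m&(b<-.036)),('box',m&(abs(b)<.034)&(a>.03))):
    if mm.sum()>5:print(nm,mm.sum(),np.percentile(q[mm,2],[5,50,95]).round(3),'a',np.percentile(a[mm],[2,50,98]).round(4),'b',np.percentile(b[mm],[2,50,98]).round(4))
E
```

```text
11.8 [0.41087107 0.28511454 0.23400299]
ycheek+ 1334 [0.093 0.104 0.106] a [-0.0736 -0.0023  0.0741] b [0.042  0.0451 0.047 ]
ycheek- 879 [0.091 0.102 0.105] a [-0.0747  0.0339  0.0759] b [-0.0435 -0.0397 -0.0386]
box 2204 [0.096 0.099 0.101] a [0.0433 0.0569 0.0723] b [-0.0303  0.0032  0.0331]
```

View pics/w5.png

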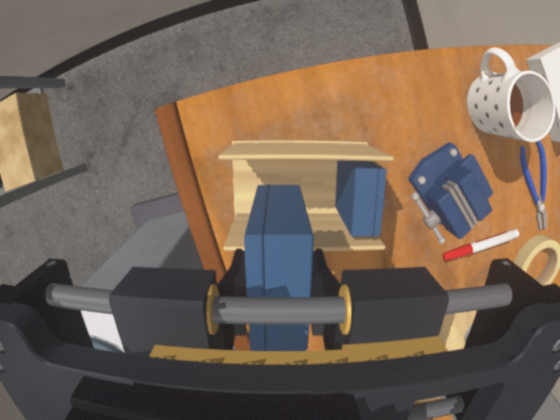

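The box is held upright over the front of the stand (box top about (275,215), fixed box about (360,200)). From the wrist, the stand's mid-plane is about 2–3 mm further along tool +x. I'll correct for that and lower.

send_rows:
  plan:
    - [255,0.0026,0,0.01,0]
    - [255,0,0,0.025,0]
    - [255,0,0,0.025,0]
    - [255,0,0,0.025,0]
    - [255,0,0,0.025,0]
    - [255,0,0,0.02,0]
    - [255,0,0,0.012,0]
    - [255,0,0,0.006,0]
    - [255,0,0,0,0]
    - [255,0,0,0,0]

```text
time_s: 12.68
position: [0.4124, 0.2879, 0.0864]
tcp_rot: [[0.231, 0.973, -0.0], [0.973, -0.231, -0.0], [-0.0, -0.0, -1.0]]
force: [0.2, 0.7, -2.7]
opening: 0.344
grasp_force: 30.0
```

send_rows:
  plan:
    - [255,0,0,0.003,0]
    - [255,0,0,0,0]
    - [255,0,0,0,0]

```text
time_s: 12.93
position: [0.4125, 0.2885, 0.0842]
tcp_rot: [[0.23, 0.973, 0.001], [0.973, -0.23, 0.001], [0.001, 0.001, -1.0]]
force: [0.3, -0.4, -2.3]
opening: 0.346
grasp_force: 30.0
```

send_rows:
  plan:
    - [255,0,0,0.002,0]
    - [255,0,0,0,0]
    - [255,0,0,0,0]

```text
time_s: 13.18
position: [0.412, 0.2884, 0.0817]
tcp_rot: [[0.23, 0.973, 0.0], [0.973, -0.23, 0.0], [0.0, 0.0, -1.0]]
force: [-0.1, 0.3, -2.5]
opening: 0.338
grasp_force: 30.0
```

send_rows:
  plan:
    - [255,0,0,0.0015,0]
    - [255,0,0,0,0]
    - [255,0,0,0,0]

```text
time_s: 13.43
position: [0.4119, 0.2883, 0.08]
tcp_rot: [[0.23, 0.973, -0.0], [0.973, -0.23, -0.0], [-0.0, -0.0, -1.0]]
force: [-1.0, -0.2, -2.3]
opening: 0.343
grasp_force: 30.0
```

send_rows:
  plan:
    - [255,0,0,0.001,0]
    - [255,0,0,0,0]
    - [255,0,0,0,0]

```text
time_s: 13.68
position: [0.412, 0.2884, 0.0796]
tcp_rot: [[0.23, 0.973, 0.0], [0.973, -0.23, 0.0], [0.0, 0.0, -1.0]]
force: [-1.2, -0.9, 4.9]
opening: 0.344
grasp_force: 30.0
```

send_rows:
  plan:
    - [110,0,0,0,0]
    - [110,0,0,0,0]
    - [110,0,0,0,0]
    - [110,0,0,0,0]
    - [110,0,0,0,0]
    - [110,0,0,0,0]

```text
time_s: 14.18
position: [0.412, 0.2883, 0.0789]
tcp_rot: [[0.23, 0.973, -0.0], [0.973, -0.23, -0.0], [-0.0, -0.0, -1.0]]
force: [1.2, -0.7, 0.8]
opening: 0.562
grasp_force: 0.0
```

send_rows:
  plan:
    - [110,0,0,-0.01,0]
    - [110,0,0,-0.025,0]
    - [110,0,0,-0.035,0]
    - [110,0,0,-0.035,0]
    - [110,0,0,-0.04,0]
    - [110,0,0,-0.02,0]
    - [110,0,0,0,0]
    - [110,-0.04,0,0,0]
    - [110,-0.04,0,0,0]
    - [110,0,0,0,0]
    - [110,0,0,0,0]

```text
time_s: 15.1
position: [0.3924, 0.209, 0.2437]
tcp_rot: [[0.233, 0.972, -0.002], [0.972, -0.233, -0.0], [-0.001, -0.002, -1.0]]
force: [1.4, 0.0, 0.0]
opening: 0.57
grasp_force: 0.0
```

```bash
python3 w.py w6; python3 - <<'E'
from h import *
import pickle
c,d,pos=pickle.load(open('w6.pkl','rb'));P=fcloud(c,d)
q=P[d>0];ex=np.array([.973,-.231]);ey=np.array([.231,.973])
L=q[:,:2]-[.4357,.280];a=L@ex;b=L@ey
m=(q[:,2]>.094)&(q[:,2]<.11)&(abs(b)<.036)&(a>-.06)&(a<.02)
print(m.sum(),np.median(q[m,2]),a[m].min(),a[m].max(),b[m].min(),b[m].max(),cv2.minAreaRect(q[m,:2].astype(np.float32)))
p,_=capture('scene');t,_=capture('top')
cv2.imwrite('pics/end.png',np.vstack([np.hstack([cv2.resize(p,(400,300)),cv2.resize(t,(400,300))]),np.hstack([cv2.resize(cv2.imread('pics/w6.png'),(400,300)),cv2.resize(p[150:255,90:230],(400,300))])]))
E
```

```text
15.1 [0.39241455 0.20900718 0.24373096]
2445 0.09882996916229642 -0.03987913630317366 -0.0094314700725564 -0.029616262866870822 0.03570137773335509 ((0.41235610842704773, 0.28867363929748535), (0.06539642065763474, 0.030361313372850418), 76.85749816894531)
```

View pics/end.png

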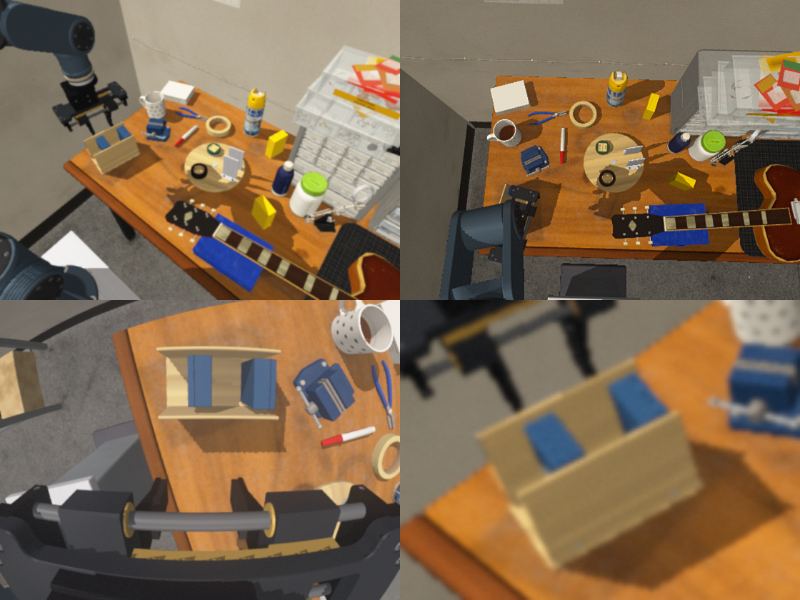

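The box stands upright between the cheeks at about (200,380) in the lower-left panel. It is in front of the fixed box, square to it, with a=-25 mm and b about 3 mm. The bystanders haven't moved and the gripper is clear, so I'm handing in.

```bash
python3 -c "
from rig import *
print(hand_in())"
```

```text
the job is handed in; nothing more can be done
None
```

Job handed in at about 15 s: the blue box was lifted from the bay, stood on the desk and released, retaken by its broad faces, and filed upright between the cheeks in front of the fixed box; the final pictures show nothing else moved, and no verdict came back.

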